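# Move the planet carrier to the red parts box and latch both lids

### The job

The cleaned planet carrier stands in the open blue parts box but belongs in the red one, which is latched shut. Press the red lid's thumb pad down to its stop and let go so that it springs open, set the carrier down gently in the red box, standing upright on the floor beside the bearing ring that is already there, then shut both boxes against dust: swing each lid down and press it to its stop so that it stays latched when you let go. Do not shift the bearing ring or knock the other things on the bench.

Things in the scene. Friction and masses are not known exactly. Their poses are not given: they have to be found in the camera images.
- red_floor (a point): Red sheet-steel box fixed to the bench; point: middle of its inner floor, 4 mm above the bench. x runs from the front (catch, pad; robot side) to the back (hinges), y along its width, z up. Inside 124 mm (x) by 160 mm (y), walls 4 mm, rim 82 mm above the bench. The black catch housing on the front wall at y = 0 is 37 mm wide and reaches x = -94 mm, 79 mm above the bench.
- red_lid (a joint): Red lid angle, rad: 0 latched, 1.80 open (13 deg past upright), stop at -0.036. A spring swings it open in about 1.5 s; it never stays half-way. Push-push catch: latched, press to the stop and let go: released. Open, swing it down to the stop and let go: latched at 0. Every full press changes the state; a press short of the stop may not. It starts latched.
- red_pad (a point): Middle of the top of the black rubber thumb pad (24 by 40 mm) on the red lid's front tab, where it is pressed. It moves with the lid, 150 mm from the hinge axis; latched, it lies 97 mm above the bench and 82 mm in front of the box's middle. A full press is 5.5 mm, down to a hard stop; it moves at 2.5 N and 6 N holds it on the stop.
- red_hinge (a point): Middle of the red lid's hinge axis: parallel to the box's y, 68 mm behind the box's middle, 90 mm above the bench. Lid from this axis: plate 138 mm long, 176 mm wide, outer face 4 mm off the axis; steel tab in the middle 50 mm wide out to 166 mm; pad face 7 mm off. A follower pin hangs 38 mm under the tab. Open, the lid reaches 255 mm above the bench.
- blue_floor (a point): Blue sheet-steel box fixed to the bench; point: middle of its inner floor, 4 mm above the bench. x runs from the front (catch, pad; robot side) to the back (hinges), y along its width, z up. Inside 124 mm (x) by 160 mm (y), walls 4 mm, rim 82 mm above the bench. The black catch housing on the front wall at y = 0 is 37 mm wide and reaches x = -94 mm, 79 mm above the bench.
- blue_lid (a joint): Blue lid angle, rad: 0 latched, 1.80 open (13 deg past upright), stop at -0.036. A spring swings it open in about 1.5 s; it never stays half-way. Push-push catch: latched, press to the stop and let go: released. Open, swing it down to the stop and let go: latched at 0. Every full press changes the state; a press short of the stop may not. It starts open.
- blue_pad (a point): Middle of the top of the black rubber thumb pad (24 by 40 mm) on the blue lid's front tab, where it is pressed. It moves with the lid, 150 mm from the hinge axis; latched, it lies 97 mm above the bench and 82 mm in front of the box's middle. A full press is 5.5 mm, down to a hard stop; it moves at 2.5 N and 6 N holds it on the stop.
- blue_hinge (a point): Middle of the blue lid's hinge axis: parallel to the box's y, 68 mm behind the box's middle, 90 mm above the bench. Lid from this axis: plate 138 mm long, 176 mm wide, outer face 4 mm off the axis; steel tab in the middle 50 mm wide out to 166 mm; pad face 7 mm off. A follower pin hangs 38 mm under the tab. Open, the lid reaches 255 mm above the bench.
- carrier_mid (a point): The planet carrier, a steel gearbox part (0.4 to 0.75 kg) standing in the blue box: a round body 76 mm across with brass pinions, 30 mm high, and on it a round hub 32 mm across that rises to 70 mm. Point: on its axis, half-way up (35 mm above its underside), z up along the hub. Grip it by the hub, free from 5 mm below to 35 mm above this point.
- bearing_mid (a point): The bearing ring, steel, 52 mm outside, 36 mm inside, 18 mm high, lying flat in the red box near the -y end of its floor. This point is its middle, half-way up. A bystander: it stays where it is.
- drum_mid (a point): Bystander: dark steel clutch drum, an open cup 110 mm across, 60 mm high, standing on the bench; this point is on its axis, half-way up.
- clutch_plate: Bystander: brown friction plate, a flat ring 124 mm across, 6 mm thick, lying on the bench; origin at the centre of its underside.
- hammer: Bystander: hammer lying on the bench; origin under its middle, x along it from handle to head.
- wrench: Bystander: wrench lying on the bench behind the boxes; origin under its middle, x along it.
- screwdriver: Bystander: screwdriver with an orange handle, lying on the bench; origin under its middle, x along it from handle to tip.
- piston: Bystander: small aluminium servo piston, 52 mm across, 34 mm high, standing behind the boxes; origin at the centre of its underside.
- spray_can: Bystander: yellow spray can, 54 mm across, 160 mm high, standing on the bench; origin at the centre of its underside.
Things that resemble listed ones, but are neither listed nor needed, are in the scene too. What is shaped like the part that bears carrier_mid but brown, green or orange is not meant.

How it is judged:
On the way, in this order (a step that is already met when the one before it is completed fails the run):
1. the red lid is released and has sprung open (value of joint red_lid above 1.4 rad), for 0.2 s.
2. the carrier stands upright on the red box's floor and is let go (x of carrier_mid in the frame of red_floor between -0.03 and 0.03 m and y of carrier_mid in the frame of red_floor between -0.045 and 0.045 m and z of carrier_mid in the frame of red_floor between 0.03 and 0.039 m and angle between carrier_mid's own z axis and vertical below 0.07 rad and contact force between the fingers and carrier below 0.2 N), for 0.3 s.
At the end, for the whole second after the job is handed in: Both lids stay latched (within 0.02 rad of 0); carrier at rest in the red box, upright within 0.07 rad, its centre 30 to 39 mm above the floor, within 30 mm (x) and 45 mm (y) of the box's middle; bearing ring within 25 mm, other things within 30 mm of where they lay (x of carrier_mid in the frame of red_floor between -0.03 and 0.03 m and y of carrier_mid in the frame of red_floor between -0.045 and 0.045 m and z of carrier_mid in the frame of red_floor between 0.03 and 0.039 m and angle between carrier_mid's own z axis and vertical below 0.07 rad and value of joint red_lid between -0.02 and 0.02 rad and value of joint blue_lid between -0.02 and 0.02 rad and linear speed of carrier below 0.02 m/s); the robot touches nothing.
It fails at once if the bearing ring in the red box is shifted by more than 25 mm (distance of bearing_mid from where it was at the start of the episode above 0.025 m).
It fails at once if the carrier is dropped: it falls free of the fingers at over 0.6 m/s (let go some 18 mm or more above its support) (linear speed of carrier above 0.6 m/s and contact force between the fingers and carrier below 0.1 N).
It fails at once if another thing on the bench is moved by more than 30 mm (distance of any of drum_mid, spray_can, clutch_plate, hammer, wrench, screwdriver, piston from where it was at the start of the episode above 0.03 m).
It also fails if it takes over 72 s, if anything falls off the work surface, if the arm or the gripper's body presses on something with over 40 N, if the wrist force passes 120 N, or if a joint passes its speed limit or range.

### The arm

A 6-joint arm with a two-finger parallel gripper is mounted at the origin on the work surface. World frame = base frame: x ahead of the robot, y to its left, z up, the work surface at z = 0. Lengths are in m, angles in rad, forces in N, time in s.
With the tool pointing down it reaches from about 0.35 to 0.975 m from the base axis. Payload 4.9 kg.
Tool frame: the origin (TCP) lies at the very end of the fingers, on their centre line; the grasp point (between the pads) lies 19 mm behind it; z points along the fingers, y is the line along which they close (so a half turn about z gives the same grasp; the last joint's range is limited). The gripper opens to 85 mm and grips with 20 to 120 N. Pads are 22 mm wide; open, the fingers measure 114 mm over their backs; the gripper's body (76 mm by 85 mm) begins 54 mm behind the grasp point. The pads swing forward as they close: fully open they stand 13 mm farther back than shut.
Start: joints at [1.082, 0.053, 1.613, -0, 1.476, -0.119], TCP at [0.226, 0.583, 0.231] pointing down, gripper open.
Joint ranges: [-3.01, 3.01], [-1.01, 2.22], [0.06, 2.58], [-1.02, 4.17], [0.09, 2.62], [-3.14, 3.14]. Speed limits (rad/s): [2.57, 2.57, 3.14, 3.14, 3.14, 3.14].

### API

Orientations are given as a rotation vector (axis times angle).
In Python, from station import ctrl, imaging gives the robot as it stands.
- The arm moves only by the tool play_rows, never from a script. Its argument "series" is a list of rows, each a list of 3 entries, a list of its own where there are three numbers: the opening, from 0 (shut) to 1 (fully open), then the shift along the tool's x, y, z each as a share of 0.05 m, from -1 to 1, then the turn, a rotation vector about the tool's x, y, z each as a share of 8 degrees, from -1 to 1. In form: [[grip, [dx, dy, dz], [ax, ay, az]], ...]. A call has 1 to 8 rows; each row shifts and turns the commanded pose from where the row before left it, along the tool's axes as they then stand; what a row does not reach is not made up. A row lasts 1/8 s, in which the tool goes at most 62.5 mm and 10.7 degrees, less where a joint would pass 70% of its speed; a pose out of reach is approached as far as the arm can. A call with a number of a shift or a turn outside -1 to 1 is refused whole. A call with a gripper value outside its range is refused whole. The fingers move at their own pace and stop on an object; "force" is the grip in N (left out, the last holds). Time passes only in rows, so rows that do not move let the fingers close. It gives the time, the measured TCP pose, the force, the opening and the grip force at its end, in the units of the state.
- ctrl.get_obs(): the state, without advancing time (a new reading comes with each control period).
- imaging.get_image(name): name is "scene" or "top"; returns a dict with "color" (400x640x3 uint8, blue, green, red), "fx", "fy", "cx", "cy" (pixels), "extrinsics" (4x4, takes a point from world to camera coordinates). Camera axes: x right, y down, z forward; pixel columns grow to the right and rows downward; lengths in m; the calibration is good to about 2 mm. A picture is of the moment at which its call begins. There is no depth.
- ctrl.finish_job(): hands the job in; it is judged then, once.
The state is a dict: "t": time; "q": joint angles; "dq": joint speeds; "effort": joint torques, N m; "tool_pos": TCP position; "tool_rot": TCP orientation; "contact_force": force on the tool from outside, world axes, zero at the start; "wrist_torque": the same for the moment, N m; "opening": finger opening in m; "grip_force": force on a finger pad.
Only numpy, scipy, OpenCV 4.12 (cv2) and the standard library are available. Lean on these libraries where they do the work, as an engineer would, in place of code of your own. Each camera call takes 0.05 s, during which the arm holds its last target. There are 200 camera calls.

## Working session

There is one attempt and no reset: what is moved stays moved. The work goes in short steps, Python scripts to look and compute and a tool call to move; the robot and the scene stay as the last step left them, time stands still between calls to the robot, and variables do not carry over. Pictures are saved under pics/ and viewed, at most 10 in all, crops included, and the job is handed in when it is done.

Besides the shell and the picture viewer there is one more tool, called after ">>>" as name([rows], argument=value, ...), one row to a line, values as JSON. play_rows: Moves the arm, as the interface text tells. Shift numbers are shares of 0.05 m and turn numbers shares of 8 degrees, none past 1 either way. Its arguments: {"type":"object","properties":{"series":{"type":"array"},"force":{"type":"number"}},"required":["series"]}

```bash
ls; mkdir -p pics
python3 - <<'E'
from station import ctrl, imaging
import cv2,numpy as np
np.set_printoptions(precision=4,suppress=True)
o=ctrl.get_obs();print(o)
for n in("scene","top"):
    d=imaging.get_image(n);cv2.imwrite(f"pics/{n}0.png",d["color"]);print(n,d["fx"],d["fy"],d["cx"],d["cy"]);print(d["extrinsics"])
E
```

```text
pics
{'t': 0.0, 'q': array([ 1.082 ,  0.0534,  1.6143,  0.    ,  1.476 , -0.119 ]), 'dq': array([ 0.0001, -0.0007, -0.0017, -0.0013,  0.0009, -0.0008]), 'effort': array([ -0.0019, -39.3688, -37.0173,  -0.0002,   0.007 ,   0.    ]), 'tool_pos': array([0.2256, 0.5822, 0.2301]), 'tool_rot': array([-0.5775, -3.0874,  0.0031]), 'contact_force': array([0.3571, 0.1164, 0.1667]), 'wrist_torque': array([0.0424, 0.0007, 0.0236]), 'grip_force': 0.0, 'opening': 0.08550786570942982}
scene 410.229438178485 410.229438178485 319.564220166714 194.74229707455885
[[-0.3477  0.9375  0.0118  0.1668]
 [ 0.5509  0.2145 -0.8065 -0.2408]
 [-0.7587 -0.2739 -0.5911  1.6592]
 [ 0.      0.      0.      1.    ]]
top 478.16691801580924 478.16691801580924 322.2724937005841 209.413331755384
[[ 0.0071 -0.9999 -0.0097  0.0175]
 [-0.982  -0.0052 -0.1889  0.5735]
 [ 0.1888  0.0109 -0.982   1.4366]
 [ 0.      0.      0.      1.    ]]
```

View pics/top0.png

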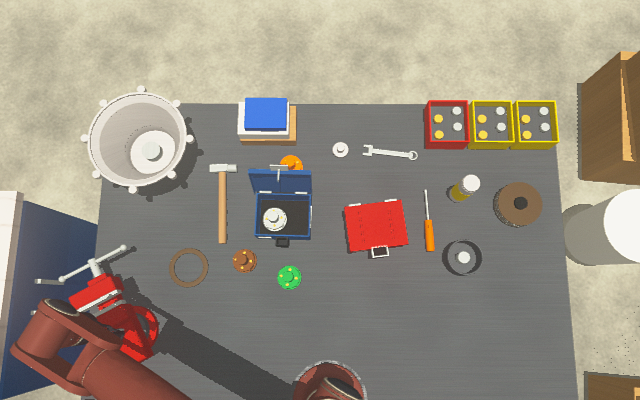

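View pics/scene0.png

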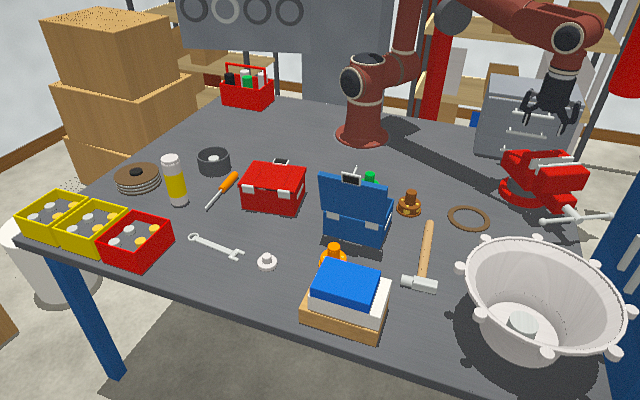

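The top view shows the blue box, open, at (283,215), with the steel/brass carrier inside it at (274,219). The closed red box is at (377,226) with its pad at (379,252). There are four carrier-like shapes: brown (245,260), green (289,278), orange (291,163) and the white/steel one with brass in the blue box (274,219). The last one fits the description, and I'll confirm it in an enlarged crop.

```bash
cat > h.py <<'E'
import numpy as np,cv2
from station import ctrl,imaging
np.set_printoptions(precision=4,suppress=True)
def ray(d,uv,z):
    E=d["extrinsics"];R,t=E[:3,:3],E[:3,3];c=-R.T@t
    v=R.T@np.array([(uv[0]-d["cx"])/d["fx"],(uv[1]-d["cy"])/d["fy"],1])
    return c+v*(z-c[2])/v[2]
def proj(d,p):
    E=d["extrinsics"];q=E[:3,:3]@np.asarray(p,float)+E[:3,3]
    return np.array([d["fx"]*q[0]/q[2]+d["cx"],d["fy"]*q[1]/q[2]+d["cy"]])
E
python3 - <<'E'
from h import *
d=imaging.get_image("top");im=d["color"]
hsv=cv2.cvtColor(im,cv2.COLOR_BGR2HSV)
cv2.imwrite("pics/crop.png",cv2.resize(im[145:290,230:425],None,fx=4,fy=4,interpolation=cv2.INTER_CUBIC))
H,S,V=cv2.split(hsv)
def big(m,box):
    x0,y0,x1,y1=box;k=np.zeros_like(m,np.uint8);k[y0:y1,x0:x1]=m[y0:y1,x0:x1]
    c,_=cv2.findContours(k,cv2.RETR_EXTERNAL,cv2.CHAIN_APPROX_NONE);return max(c,key=cv2.contourArea)
red=(((H<8)|(H>172))&(S>140)&(V>70)).astype(np.uint8)
c=big(red,(330,185,420,265));r=cv2.minAreaRect(c);print("red",r)
b=cv2.boxPoints(r);P=np.array([ray(d,p,0.094) for p in b]);print(P,P.mean(0))
print([np.linalg.norm(P[i]-P[i-1]) for i in range(4)])
blue=((abs(H.astype(int)-110)<15)&(S>100)&(V>40)).astype(np.uint8)
c=big(blue,(240,160,325,250));print("blue",cv2.minAreaRect(c))
E
```

```text
red ((375.77532958984375, 225.38385009765625), (45.81373596191406, 59.41069030761719), 82.64761352539062)
[[ 0.5753 -0.0434  0.094 ]
 [ 0.5998 -0.2227  0.094 ]
 [ 0.4611 -0.2368  0.094 ]
 [ 0.4372 -0.0607  0.094 ]] [ 0.5184 -0.1409  0.094 ]
[np.float64(0.13915992864331372), np.float64(0.1809323327493952), np.float64(0.13948765231324692), np.float64(0.17765266788539089)]
blue ((282.1305847167969, 215.34396362304688), (55.179100036621094, 44.65010452270508), 2.0454084873199463)
```

View pics/crop.png

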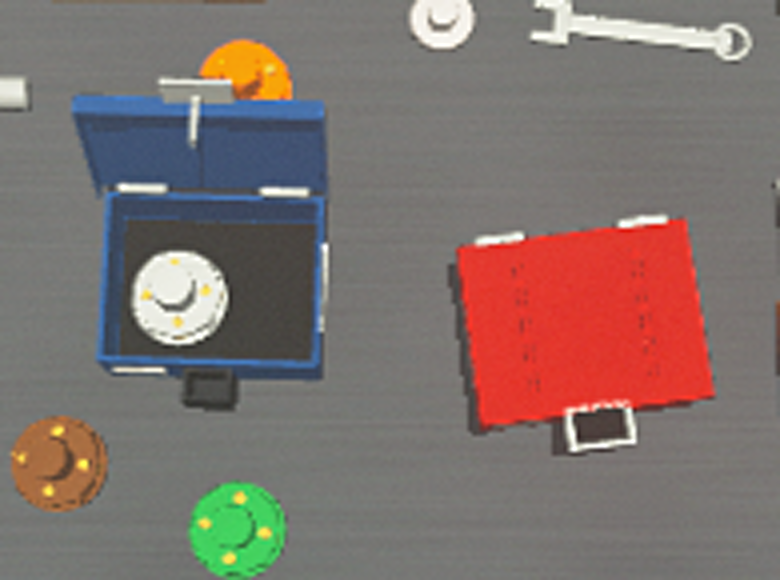

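The crop confirms it: the steel/brass carrier is in the blue box with its body centre at crop (180,298), i.e. pixel (275,219.5). The lookalikes are brown, green and orange, all outside the box. Next I'll turn these pixels into positions.

Run:
```python
from h import *
d=imaging.get_image("top");im=d["color"]
u=lambda x,y:(x/4+230-.375,y/4+145-.375)
print("pad",ray(d,u(601,427),.097))
B=np.array([ray(d,u(*p),.082) for p in[(98,360),(322,366),(325,196),(107,194)]]);print(B,B.mean(0))
print([np.linalg.norm(B[i]-B[i-1]) for i in range(4)])
print("housing",ray(d,u(210,388),.079))
print("carrier body",ray(d,u(180,298),.034)," hub",ray(d,u(172,284),.074))
hsv=cv2.cvtColor(im,cv2.COLOR_BGR2HSV)
m=((hsv[...,2]>120)&(hsv[...,1]<60)).astype(np.uint8);k=np.zeros_like(m);k[200:236,258:292]=m[200:236,258:292]
k=cv2.morphologyEx(k,cv2.MORPH_CLOSE,np.ones((5,5)))
c=max(cv2.findContours(k,0,1)[0],key=cv2.contourArea);print(cv2.minEnclosingCircle(c),cv2.boundingRect(c))
```

```text
pad [ 0.4391 -0.1517  0.097 ]
[[0.4892 0.227  0.082 ]
 [0.4856 0.057  0.082 ]
 [0.6175 0.0562 0.082 ]
 [0.6183 0.2244 0.082 ]] [0.5526 0.1412 0.082 ]
[np.float64(0.1291148376169799), np.float64(0.17005884088679046), np.float64(0.13193632416201953), np.float64(0.16820829867100098)]
housing [0.4687 0.1417 0.079 ]
carrier body [0.5454 0.1713 0.034 ]  hub [0.5495 0.1733 0.074 ]
((274.3365478515625, 218.74038696289062), 12.110478401184082) (263, 208, 24, 23)
```

>>> play_rows([
  [0,[0,0,0],[0,0,-0.883]],
  [0,[0,0,0],[0,0,-0.883]],
  [0,[0,0,0],[0,0,-0.883]],
  [0,[-0.65,-0.94,0],[0,0,0]],
  [0,[-0.65,-0.94,0],[0,0,0]],
  [0,[-0.65,-0.94,0],[0,0,0]],
  [0,[-0.65,-0.94,0],[0,0,0]],
  [0,[-0.65,-0.94,0],[0,0,0]],
])

```text
t: 1.2
tool_pos: [0.3891, 0.3461, 0.2312]
tool_rot: [-0.001, 3.141, 0.0]
contact_force: [0.1, 0.7, -0.9]
opening: -0.0002
grip_force: 0.0
```

>>> play_rows([
  [0,[-0.1,-1,0],[0,0,0]],
  [0,[-0.1,-1,0],[0,0,0]],
  [0,[-0.1,-1,0],[0,0,0]],
  [0,[-0.1,-1,0],[0,0,0]],
  [0,[-0.1,-1,0],[0,0,0]],
  [0,[-0.1,-1,0],[0,0,0]],
  [0,[-0.1,-1,0],[0,0,0]],
  [0,[-0.1,-1,0],[0,0,0]],
])

```text
t: 2.2
tool_pos: [0.4282, -0.0539, 0.2314]
tool_rot: [0.0, 3.141, -0.0]
contact_force: [1.0, 0.9, -0.2]
opening: -0.0001
grip_force: 0.0
```

>>> play_rows([
  [0,[-0.1,-0.95,0.6],[0,0,0]],
  [0,[-0.1,-0.95,0.6],[0,0,0]],
  [0,[0,0,0.6],[0,0,-0.95]],
  [0,[0,0,0],[0,0,0]],
  [0,[0,0,0],[0,0,0]],
])

```text
t: 2.82
tool_pos: [0.4389, -0.1471, 0.1424]
tool_rot: [-0.206, 3.134, -0.001]
contact_force: [0.1, -0.7, 0.0]
opening: 0.0003
grip_force: 0.0
```

>>> play_rows([
  [0,[0,-0.1,0.4],[0,0,0]],
  [0,[0,0,0.4],[0,0,0]],
  [0,[0,0,0.1],[0,0,0]],
  [0,[0,0,0.05],[0,0,0]],
  [0,[0,0,0.05],[0,0,0]],
  [0,[0,0,0],[0,0,0]],
])

```text
t: 3.58
tool_pos: [0.44, -0.1523, 0.0922]
tool_rot: [-0.208, 3.132, -0.001]
contact_force: [0.2, 2.1, 1.7]
opening: -0.0
grip_force: 1.1
```

>>> play_rows([
  [0,[0,0,0.03],[0,0,0]],
  [0,[0,0,0.03],[0,0,0]],
  [0,[0,0,0],[0,0,0]],
])

```text
t: 3.95
tool_pos: [0.4401, -0.1524, 0.0915]
tool_rot: [-0.208, 3.134, 0.0]
contact_force: [-7.4, 4.9, 17.6]
opening: 0.0
grip_force: 8.7
```

>>> play_rows([
  [0,[0.4,0,-0.9],[0,0,0]],
  [0,[0.8,0,-0.6],[0,0,0]],
  [0,[0,0,-0.8],[0,0,0]],
  [0,[0,0,-0.8],[0,0,0]],
  [0,[0,0,0],[0,0,0]],
  [0,[0,0,0],[0,0,0]],
  [0,[0,0,0],[0,0,0]],
  [0,[0,0,0],[0,0,0]],
])

```text
t: 4.95
tool_pos: [0.3791, -0.1598, 0.2418]
tool_rot: [0.208, -3.133, -0.002]
contact_force: [0.2, -0.0, 0.9]
opening: -0.0
grip_force: 0.0
```

Run:
```python
from h import *
o=ctrl.get_obs();print(o["t"],o["tool_pos"],o["contact_force"])
d=imaging.get_image("top");im=d["color"]
cv2.imwrite("pics/crop2.png",cv2.resize(im[145:290,230:425],None,fx=4,fy=4,interpolation=cv2.INTER_CUBIC))
```

```text
4.95 [ 0.3791 -0.1598  0.2418] [ 0.2309 -0.0402  0.9236]
```

View pics/crop2.png

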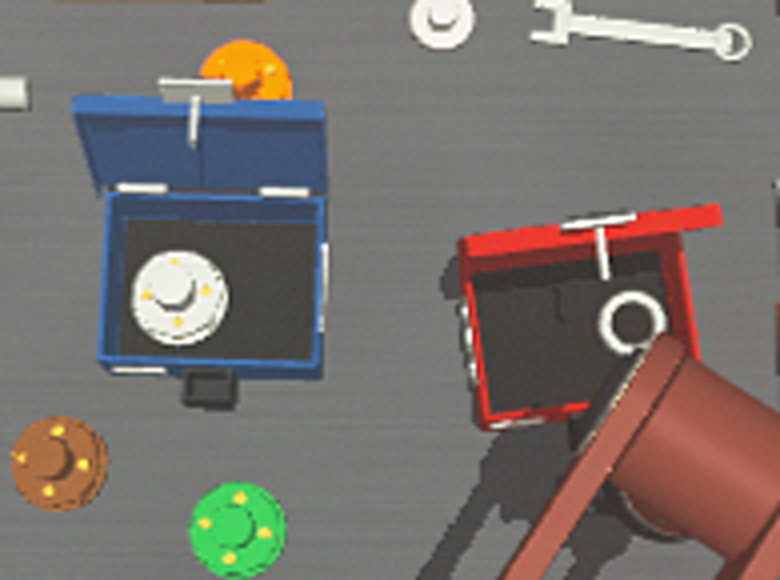

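The red lid has sprung open. The bearing ring is at crop (633,323), at the -y end, and it leaves room at +y.

>>> play_rows([
  [0.6,[-0.6,0.88,0],[0,0,0]],
  [0.6,[-0.6,0.88,0],[0,0,0]],
  [0.6,[-0.6,0.88,0],[0,0,0]],
  [0.6,[-0.6,0.88,0],[0,0,0]],
  [0.6,[-0.6,0.88,0],[0,0,0]],
  [0.6,[-0.6,0.88,0],[0,0,0]],
  [0.6,[-0.6,0.88,0],[0,0,0]],
  [0.6,[0,0,0],[0,0,0]],
])

```text
t: 6.0
tool_pos: [0.5474, 0.1756, 0.242]
tool_rot: [0.214, -3.132, -0.0]
contact_force: [0.0, -0.0, -1.0]
opening: 0.0513
grip_force: 0.0
```

Run:
```python
from h import *
o=ctrl.get_obs();print(o["t"],o["tool_pos"],o["opening"])
d=imaging.get_image("top");im=d["color"]
u=lambda x,y:(x/4+230-.375,y/4+145-.375)
b=ray(d,u(633,323),.018);print("bearing",b)
p=b[:2]-[.519,-.141];a=np.radians(7.7);R=np.array([[np.cos(a),-np.sin(a)],[np.sin(a),np.cos(a)]]);print("in box",R.T@p)
for z in(.082,):
  for q in [(482,425),(462,262),(690,262)]: print(R.T@(ray(d,u(*q),z)[:2]-[.519,-.141]))
print("target y=.022",R@[0,.022]+[.519,-.141])
d=imaging.get_image("scene");im=d["color"]
print(proj(d,[.547,.172,.074]))
cv2.imwrite("pics/s1.png",cv2.resize(im[80:260,230:430],None,fx=3,fy=3,interpolation=cv2.INTER_CUBIC))
```

```text
6.0 [0.5474 0.1756 0.242 ] 0.051261790757582276
bearing [ 0.53  -0.187  0.018]
in box [ 0.0047 -0.0471]
[-0.0664  0.0867]
[0.0592 0.0847]
[ 0.0368 -0.0879]
target y=.022 [ 0.5161 -0.1192]
[368.9079 208.1821]
```

View pics/s1.png

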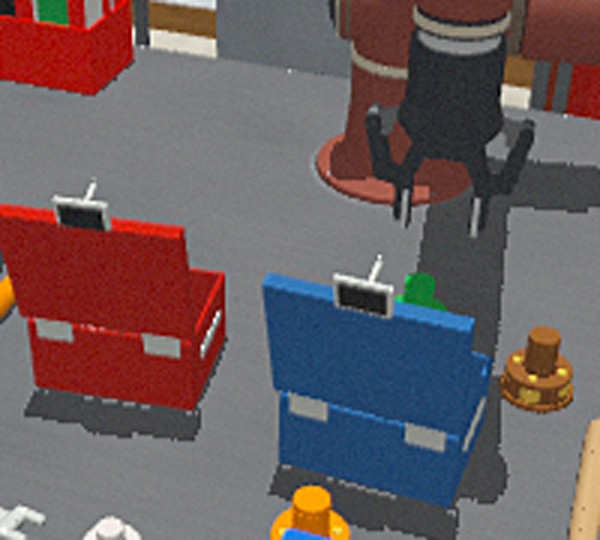

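Both lids stand open with the gripper above the blue box and nothing in the way. I'll go down to the hub.

>>> play_rows([
  [0.6,[0,-0.07,0.8],[0,0,0]],
  [0.6,[0,0,0.8],[0,0,0]],
  [0.6,[0,0,0.8],[0,0,0]],
  [0.6,[0,0,0.6],[0,0,0]],
  [0.6,[0,0,0.5],[0,0,0]],
  [0.6,[0,0,0.3],[0,0,0]],
  [0.6,[0,0,0.2],[0,0,0]],
  [0.6,[0,0,0],[0,0,0]],
])

```text
t: 7.1
tool_pos: [0.5473, 0.1691, 0.0431]
tool_rot: [0.208, -3.134, 0.0]
contact_force: [-0.3, -0.4, -0.6]
opening: 0.0513
grip_force: 0.0
```

>>> play_rows([
  [0.2,[0,0,0],[0,0,0]],
  [0.2,[0,0,0],[0,0,0]],
  [0.2,[0,0,0],[0,0,0]],
  [0.2,[0,0,0],[0,0,0]],
  [0.2,[0,0,0],[0,0,0]],
], force=50)

```text
t: 7.72
tool_pos: [0.5488, 0.1706, 0.0453]
tool_rot: [-0.208, 3.132, 0.003]
contact_force: [-1.0, 4.7, 6.2]
opening: 0.0307
grip_force: 50.4
```

>>> play_rows([
  [0.2,[0,0,-0.1],[0,0,0]],
  [0.2,[0,0,-0.2],[0,0,0]],
  [0.2,[0,0,-0.4],[0,0,0]],
  [0.2,[0,0,-0.6],[0,0,0]],
  [0.2,[0,0,-0.8],[0,0,0]],
  [0.2,[0,0,-0.8],[0,0,0]],
  [0.2,[0,0,-0.4],[0,0,0]],
  [0.2,[0,0,0],[0,0,0]],
], force=80)

```text
t: 8.72
tool_pos: [0.5485, 0.1696, 0.2105]
tool_rot: [-0.208, 3.131, 0.0]
contact_force: [-0.4, -0.3, -6.0]
opening: 0.0298
grip_force: 79.8
```

>>> play_rows([
  [0.2,[0.1,-0.4,0],[0,0,0]],
  [0.2,[0.2,-0.8,0],[0,0,0]],
  [0.2,[0.2,-0.8,0],[0,0,0]],
  [0.2,[0.2,-0.8,0],[0,0,0]],
  [0.2,[0.2,-0.8,0],[0,0,0]],
  [0.2,[0.2,-0.8,0],[0,0,0]],
  [0.2,[0.2,-0.8,0],[0,0,0]],
  [0.2,[0.1,-0.32,0],[0,0,0]],
])

```text
t: 9.72
tool_pos: [0.5126, -0.1156, 0.2057]
tool_rot: [0.203, -3.131, -0.002]
contact_force: [0.6, 1.3, -6.4]
opening: 0.0301
grip_force: 80.4
```

>>> play_rows([
  [0.2,[0,0,0],[0,0,0]],
  [0.2,[0,0,0.5],[0,0,0]],
  [0.2,[0,0,0.6],[0,0,0]],
  [0.2,[0,0,0.3],[0,0,0]],
  [0.2,[0,0,0],[0,0,0]],
])

```text
t: 10.35
tool_pos: [0.5135, -0.1123, 0.1365]
tool_rot: [0.209, -3.131, -0.003]
contact_force: [0.8, -0.3, -5.8]
opening: 0.0295
grip_force: 80.6
```

Run:
```python
from h import *
o=ctrl.get_obs();print(o["t"],o["tool_pos"],o["opening"])
a=np.radians(7.7);R=np.array([[np.cos(a),-np.sin(a)],[np.sin(a),np.cos(a)]]);print(R.T@(o["tool_pos"][:2]-[.519,-.141]))
A=imaging.get_image("top")["color"][170:290,310:430];B=imaging.get_image("scene")["color"][110:230,220:340]
cv2.imwrite("pics/s2.png",cv2.resize(np.hstack([A,B]),None,fx=3.3,fy=3.3,interpolation=cv2.INTER_CUBIC))
```

```text
10.35 [ 0.5135 -0.1123  0.1365] 0.029480624805652878
[-0.0016  0.0291]
```

View pics/s2.png

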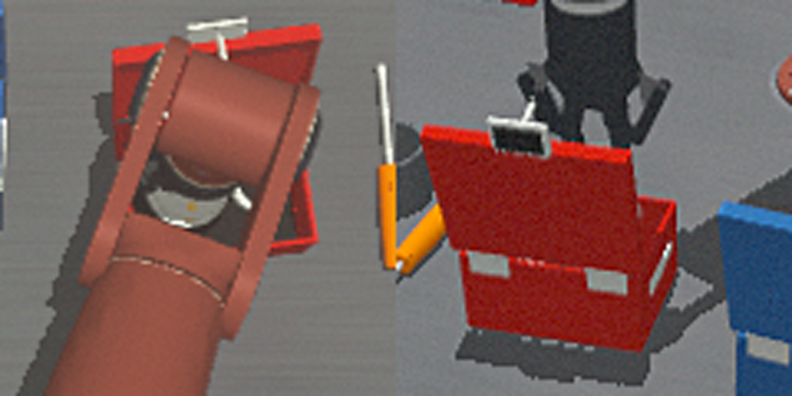

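The carrier hangs over the red box, left of the bearing ring and clear of the lid. I'll lower it.

>>> play_rows([
  [0.2,[0,0,0.4],[0,0,0]],
  [0.2,[0,0,0.5],[0,0,0]],
  [0.2,[0,0,0.4],[0,0,0]],
  [0.2,[0,0,0.3],[0,0,0]],
  [0.2,[0,0,0.1],[0,0,0]],
  [0.2,[0,0,0.04],[0,0,0]],
  [0.2,[0,0,0],[0,0,0]],
])

```text
t: 11.32
tool_pos: [0.5152, -0.1136, 0.052]
tool_rot: [-0.208, 3.133, -0.001]
contact_force: [0.3, -0.2, -6.0]
opening: 0.0302
grip_force: 80.6
```

>>> play_rows([
  [0.2,[0,0,0.04],[0,0,0]],
  [0.2,[0,0,0.04],[0,0,0]],
  [0.2,[0,0,0.03],[0,0,0]],
  [0.2,[0,0,0],[0,0,0]],
])

```text
t: 11.82
tool_pos: [0.5146, -0.1133, 0.0457]
tool_rot: [0.208, -3.135, -0.0]
contact_force: [-0.1, 0.5, -5.7]
opening: 0.03
grip_force: 80.6
```

>>> play_rows([
  [0.2,[0,0,0.02],[0,0,0]],
  [0.2,[0,0,0.02],[0,0,0]],
  [0.2,[0,0,0],[0,0,0]],
])

```text
t: 12.2
tool_pos: [0.5148, -0.1135, 0.0455]
tool_rot: [0.209, -3.134, -0.0]
contact_force: [-5.4, 0.5, 5.9]
opening: 0.0298
grip_force: 82.0
```

>>> play_rows([
  [0.3,[0,0,0],[0,0,0]],
  [0.42,[0,0,0],[0,0,0]],
  [0.55,[0,0,0],[0,0,0]],
  [0.6,[0,0,0],[0,0,0]],
  [0.6,[0,0,0],[0,0,0]],
], force=20)

```text
t: 12.82
tool_pos: [0.5148, -0.1134, 0.0439]
tool_rot: [-0.208, 3.134, -0.0]
contact_force: [0.1, -0.2, 0.9]
opening: 0.0511
grip_force: 0.0
```

>>> play_rows([
  [0.6,[0,0,0],[0,0,0]],
  [0.6,[0,0,-0.1],[0,0,0]],
  [0.6,[0,0,-0.3],[0,0,0]],
  [0.6,[0,0,-0.6],[0,0,0]],
  [0.6,[0,0,-0.9],[0,0,0]],
  [0.6,[0,0,-0.9],[0,0,0]],
  [0.6,[0,0,-0.9],[0,0,0]],
  [0.6,[0,0,-0.9],[0,0,0]],
])

```text
t: 13.82
tool_pos: [0.5145, -0.1133, 0.2768]
tool_rot: [-0.208, 3.133, -0.001]
contact_force: [-0.2, 0.3, 0.2]
opening: 0.0511
grip_force: 0.0
```

>>> play_rows([
  [0,[0,0,-0.7],[0,0,0]],
  [0,[-0.75,-0.14,0],[0,0,0]],
  [0,[-0.75,-0.14,0],[0,0,0]],
  [0,[-0.75,-0.14,0],[0,0,0]],
  [0,[-0.75,-0.14,0],[0,0,0]],
  [0,[0,0,0],[0,0,0]],
  [0,[0,0,0],[0,0,0]],
])

```text
t: 14.7
tool_pos: [0.6665, -0.1212, 0.3096]
tool_rot: [-0.208, 3.135, -0.0]
contact_force: [-0.2, 0.2, 0.4]
opening: 0.0
grip_force: 0.0
```

```bash
cat >> h.py <<'E'
def box(mid,deg,p):
    a=np.radians(deg);R=np.array([[np.cos(a),-np.sin(a)],[np.sin(a),np.cos(a)]]);return R.T@(np.asarray(p)[:2]-mid)
RED=([.519,-.141],7.7)
E
python3 - <<'E'
from h import *
o=ctrl.get_obs();print(o["t"],o["tool_pos"],box(*RED,o["tool_pos"]))
A=imaging.get_image("top")["color"][150:270,310:430];B=imaging.get_image("scene")["color"][90:210,220:340]
cv2.imwrite("pics/s3.png",cv2.resize(np.hstack([A,B]),None,fx=3.3,fy=3.3,interpolation=cv2.INTER_CUBIC))
E
```

```text
14.7 [ 0.6665 -0.1212  0.3096] [ 0.1489 -0.0002]
```

View pics/s3.png

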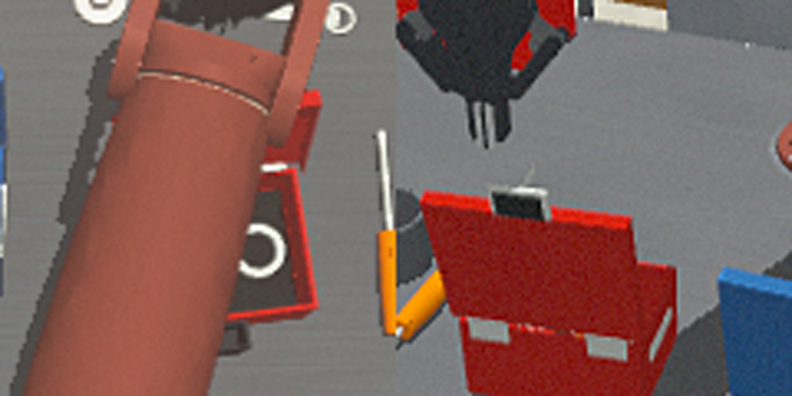

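The bearing ring hasn't moved and the shut fingers are above and behind the red lid's pad. I'll lower behind the lid and sweep it forward.

>>> play_rows([
  [0,[0,0,0.7],[0,0,0]],
  [0,[0,0,0.8],[0,0,0]],
  [0,[0.3,0,0],[0,0,0]],
  [0,[0.3,0,0],[0,0,0]],
  [0,[0.3,0,0],[0,0,0]],
  [0,[0.3,0,0],[0,0,0]],
])

```text
t: 15.55
tool_pos: [0.6077, -0.1298, 0.237]
tool_rot: [-0.208, 3.13, -0.003]
contact_force: [2.1, 0.1, 2.1]
opening: 0.0001
grip_force: 1.2
```

>>> play_rows([
  [0,[0.42,0,0],[0,0,0]],
  [0,[0.42,0,0],[0,0,0]],
  [0,[0.375,0,0.12],[0,0,0]],
  [0,[0.375,0,0.12],[0,0,0]],
  [0,[0.33,0,0.215],[0,0,0]],
  [0,[0.33,0,0.215],[0,0,0]],
  [0,[0.275,0,0.295],[0,0,0]],
  [0,[0.275,0,0.295],[0,0,0]],
])

```text
t: 16.55
tool_pos: [0.4687, -0.1482, 0.1719]
tool_rot: [-0.208, 3.131, -0.003]
contact_force: [3.1, 0.7, 2.2]
opening: 0.0002
grip_force: 1.3
```

>>> play_rows([
  [0,[0.185,0,0.35],[0,0,0]],
  [0,[0.185,0,0.35],[0,0,0]],
  [0,[0.07,0,0.26],[0,0,0]],
  [0,[0.07,0,0.26],[0,0,0]],
  [0,[0.05,0,0.2],[0,0,0]],
  [0,[0,0,0.08],[0,0,0]],
  [0,[0,0,0.06],[0,0,0]],
  [0,[0,0,0],[0,0,0]],
])

```text
t: 17.55
tool_pos: [0.4405, -0.1513, 0.0924]
tool_rot: [0.208, -3.133, -0.001]
contact_force: [-2.1, -0.1, 2.8]
opening: 0.0001
grip_force: 1.1
```

>>> play_rows([
  [0,[0,0,0.04],[0,0,0]],
  [0,[0,0,0.03],[0,0,0]],
  [0,[0,0,0],[0,0,0]],
])

```text
t: 17.92
tool_pos: [0.441, -0.1515, 0.0916]
tool_rot: [0.209, -3.133, -0.001]
contact_force: [-8.5, 3.0, 14.0]
opening: 0.0003
grip_force: 7.6
```

>>> play_rows([
  [0,[0,0,-0.3],[0,0,0]],
  [0,[0,0,-0.7],[0,0,0]],
  [0,[0.3,0,-0.9],[0,0,0]],
  [0,[0,0,-0.9],[0,0,0]],
  [0,[0,0,-0.9],[0,0,0]],
  [0,[0,0,-0.8],[0,0,0]],
  [0,[0,0,0],[0,0,0]],
  [0,[0,0,0],[0,0,0]],
])

```text
t: 18.92
tool_pos: [0.426, -0.1533, 0.3137]
tool_rot: [0.208, -3.134, -0.001]
contact_force: [0.3, -0.4, -0.4]
opening: 0.0
grip_force: 0.0
```

Run:
```python
from h import *
o=ctrl.get_obs();print(o["t"],o["tool_pos"],o["tool_rot"])
A=imaging.get_image("top")["color"][150:270,230:430];B=imaging.get_image("scene")["color"][90:260,220:430]
cv2.imwrite("pics/s4.png",np.hstack([cv2.resize(A,(400,240)),cv2.resize(B,(400,324))[:240]]))
# lid: red top plane check
d=imaging.get_image("scene");im=d["color"];print("pad latched px",proj(d,[.438,-.152,.097]), "blue pad open",proj(d,[.553+.068+.034,.141,.236]))
cv2.imwrite("pics/s4.png",cv2.resize(im[100:250,220:420],None,fx=4,fy=4,interpolation=cv2.INTER_CUBIC))
```

```text
18.925 [ 0.426  -0.1533  0.3137] [ 0.2084 -3.1344 -0.0006]
pad latched px [279.8689 160.2306] blue pad open [350.4255 178.0587]
```

View pics/s4.png

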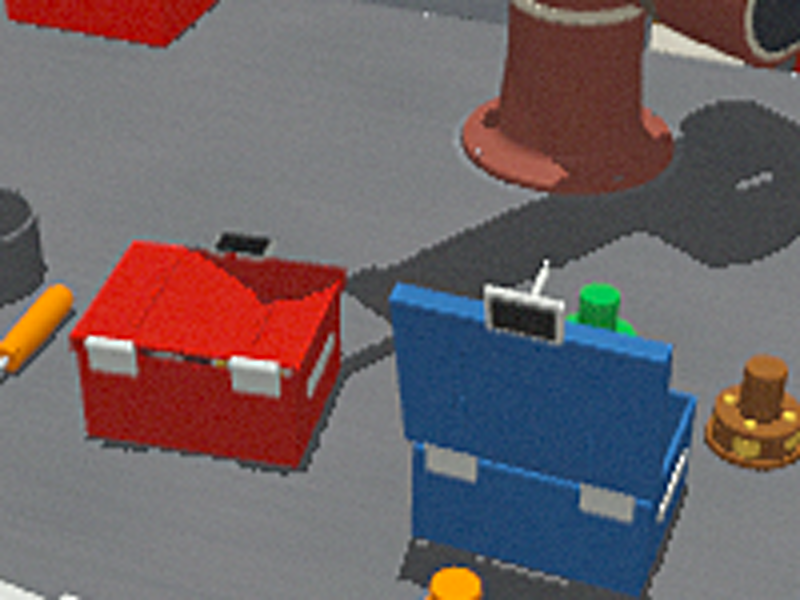

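The red lid is flat and latched, with its pad at pixel (281,160.7) against a predicted (280,160). The blue pad is at (351,178.7), which matches the model. Now the blue lid.

>>> play_rows([
  [0,[0,0,0],[0,0,1]],
  [0,[0,0,0],[0,0,0]],
  [0,[-0.6,0.8,0],[0,0,0]],
  [0,[-0.6,0.8,0],[0,0,0]],
  [0,[-0.6,0.8,0],[0,0,0]],
  [0,[-0.6,0.8,0],[0,0,0]],
  [0,[-0.6,0.8,0],[0,0,0]],
  [0,[-0.6,0.8,0],[0,0,0]],
])

```text
t: 20.08
tool_pos: [0.6084, 0.0868, 0.3134]
tool_rot: [-0.006, -3.14, 0.0]
contact_force: [-0.1, -0.5, -0.6]
opening: -0.0001
grip_force: 0.0
```

>>> play_rows([
  [0,[-0.7,0.5,0],[0,0,0]],
  [0,[-0.7,0.5,0],[0,0,0]],
  [0,[-0.5,0.08,0],[0,0,0]],
  [0,[0,0,0],[0,0,0]],
  [0,[0,0,0],[0,0,0]],
])

```text
t: 20.7
tool_pos: [0.7025, 0.1384, 0.3137]
tool_rot: [-0.01, -3.14, 0.0]
contact_force: [-0.9, -0.5, 0.1]
opening: -0.0003
grip_force: 0.0
```

>>> play_rows([
  [0,[0,0.04,0.75],[0,0,0]],
  [0,[0,0,0.8],[0,0,0]],
  [0,[0.3,0,0],[0,0,0]],
  [0,[0.3,0,0],[0,0,0]],
  [0,[0.3,0,0],[0,0,0]],
  [0,[0.3,0,0],[0,0,0]],
])

```text
t: 21.45
tool_pos: [0.6428, 0.1407, 0.2385]
tool_rot: [0.011, 3.138, 0.001]
contact_force: [3.1, -0.0, 1.8]
opening: -0.0001
grip_force: 1.2
```

>>> play_rows([
  [0,[0.42,0,0],[0,0,0]],
  [0,[0.42,0,0],[0,0,0]],
  [0,[0.375,0,0.12],[0,0,0]],
  [0,[0.375,0,0.12],[0,0,0]],
  [0,[0.33,0,0.215],[0,0,0]],
  [0,[0.33,0,0.215],[0,0,0]],
  [0,[0.275,0,0.295],[0,0,0]],
  [0,[0.275,0,0.295],[0,0,0]],
])

```text
t: 22.45
tool_pos: [0.5029, 0.142, 0.1743]
tool_rot: [0.011, 3.138, 0.001]
contact_force: [3.4, 0.9, 1.2]
opening: 0.0001
grip_force: 1.3
```

>>> play_rows([
  [0,[0.185,0,0.35],[0,0,0]],
  [0,[0.185,0,0.38],[0,0,0]],
  [0,[0.08,0,0.27],[0,0,0]],
  [0,[0.07,0,0.26],[0,0,0]],
  [0,[0.05,0,0.2],[0,0,0]],
  [0,[0,0,0.08],[0,0,0]],
  [0,[0,0,0.06],[0,0,0]],
  [0,[0,0,0],[0,0,0]],
])

```text
t: 23.45
tool_pos: [0.4741, 0.1421, 0.0933]
tool_rot: [-0.011, -3.14, 0.0]
contact_force: [-1.3, -1.7, 2.6]
opening: 0.0001
grip_force: 1.1
```

>>> play_rows([
  [0,[0,0,0.05],[0,0,0]],
  [0,[0,0,0.03],[0,0,0]],
  [0,[0,0,0],[0,0,0]],
])

```text
t: 23.82
tool_pos: [0.4748, 0.1423, 0.0917]
tool_rot: [-0.011, -3.141, 0.0]
contact_force: [-7.5, -1.2, 12.8]
opening: 0.0002
grip_force: 6.3
```

>>> play_rows([
  [0,[0,0,-0.3],[0,0,0]],
  [0,[0,0,-0.7],[0,0,0]],
  [0,[0.6,0,-0.7],[0,0,0]],
  [0,[0.6,0,-0.7],[0,0,0]],
  [0,[0,0,-0.7],[0,0,0]],
  [0,[0,0,0],[0,0,0]],
  [0,[0,0,0],[0,0,0]],
  [0,[0,0,0],[0,0,0]],
])

```text
t: 24.82
tool_pos: [0.4141, 0.1425, 0.243]
tool_rot: [-0.011, -3.139, 0.001]
contact_force: [0.1, -0.6, 0.4]
opening: -0.0003
grip_force: 0.0
```

Run:
```python
from h import *
o=ctrl.get_obs();print(o["t"],o["tool_pos"],o["contact_force"])
d=imaging.get_image("scene");im=d["color"];print(proj(d,[.471,.142,.097]))
cv2.imwrite("pics/s5.png",cv2.resize(im[100:290,200:460],None,fx=3,fy=3,interpolation=cv2.INTER_CUBIC))
```

```text
24.825 [0.4141 0.1425 0.243 ] [ 0.1021 -0.5563  0.4278]
[366.2807 184.8511]
```

View pics/s5.png

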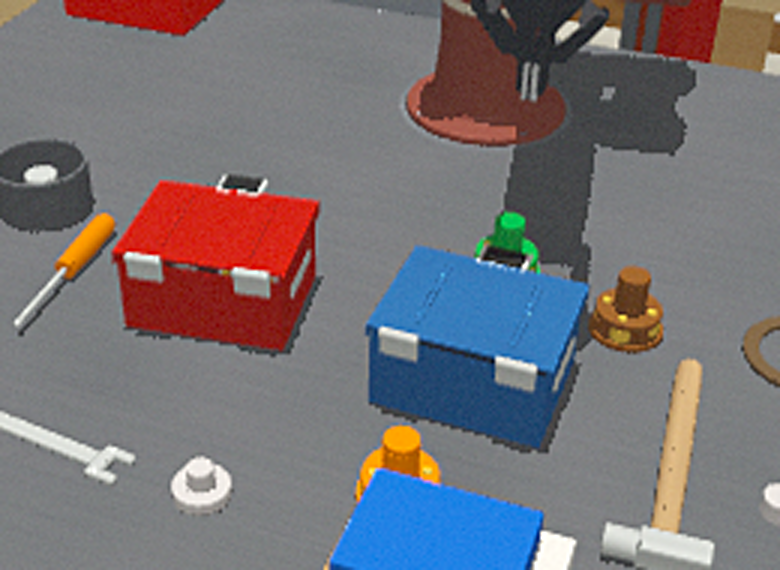

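Both lids are shut and latched (blue pad at pixel (368,186), red pad at (281,161)). Nothing else has moved and the gripper is clear, so I'll hand in.

```bash
python3 -c "
from station import ctrl
print(ctrl.finish_job())"
```

```text
the job is handed in; nothing more can be done
None
```

The job is handed in at about 25 s: the carrier was set down in the red box beside the bearing ring, both lids look latched in the last picture, and nothing else on the bench appears moved; the carrier was not seen again once the lid was shut, and no verdict came back.

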